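Nest the washed mixing bowls by size from the dish rack

TASK

Put the washed mixing bowls back into one nest: take the medium blue-grey bowl out of the dish rack and seat it in the large cream bowl, then the small white one out of the rack into the medium, each upright and standing fully down on the bottom of the bigger one. They are stoneware, so set each one down gently instead of letting it drop; the large bowl stays about where it stands, and so does everything else on the counter.

Things in the scene. Friction and masses are not known exactly. Their poses are not given: they have to be found in the camera images.
- bowl_large: Large cream stoneware mixing bowl, 252 mm across the rim, 84 high, 1.1 kg, loose, upright on the counter. Origin: centre of its underside; z: its axis, foot to mouth. Walls and floor 8 mm thick: the inside floor, 8 mm above the origin, is a flat round of 44 mm radius; the inside flares from there to 117 mm radius at the rim. In it the medium bowl's foot has 6 mm play all round.
- bowl_medium: Medium blue-grey bowl, 178 mm across the rim, 74 high, foot 76 across, 0.42 kg; leans in the rack. Origin: centre of its underside; z: its axis, foot to mouth; same all round. Wall and floor 8 mm. The top 23 mm is a straight collar flaring out 22 degrees from the axis to 89 mm radius at the rim: pinch that wall from the rim, fingers along it. Nested, 23 mm are free between the walls for a finger.
- bowl_small: Small white bowl, 96 mm across the rim, 56 high, foot 51 across, 0.20 kg; leans in the rack. Origin: centre of its underside; z: its axis, foot to mouth; same all round. Wall and floor 8 mm. The top 22 mm of wall is straight, flaring out 22 degrees from the axis to 48 mm radius at the rim. Nested in the medium: rim 10 mm below the medium's rim, foot with 8 mm play, 23 mm between the walls.
- rack: Wire bowl rack in a grey tray, 240 x 334 mm, 145 high, fixed. Origin on the counter below the cradles' heel; x to its back, z up. Cradles at y = +80 mm (medium bowl) and -80 (small): rails sloping down to the back 32 degrees carry the rim, a hairpin leaning back 32 degrees the foot. Bowl mouths face -x and up, axis 58 degrees from vertical; the wall at the topmost rim point leans 36 to -x.
- shelf_edge (a point): A point on the lower front edge of the fixed wall shelf over the back of the counter; the edge runs along world y, the shelf lies behind it. Keep the hand and wrist in front of it: lean the hand to the robot or sideways, not to the back.
- tomato: Bystander, loose: red tomato, 58 mm, behind the large bowl. Leave it alone.
- lemon: Bystander, loose: yellow lemon, 78 mm long, behind the large bowl. Leave it alone.
- salt_shaker: Bystander, loose: glass salt shaker, 44 mm wide, 90 high, behind the rack. Leave it alone.
- pepper_mill: Bystander, loose: turned dark wooden pepper mill, 58 mm wide, 160 high, behind the rack. Leave it alone.
- dish_soap: Bystander, loose: tall dish soap bottle with orange cap, 50 x 83 mm, 256 high, behind the rack. Leave it alone.
- spoon: Bystander, loose: spoon with red handle lying on the counter, 190 x 38 mm, 14 high, between the rack and the large bowl. Leave it alone.
Not all that is in view belongs to the job. What is shaped like the bowl_small but green is not meant.

How it is judged (in metres and radians):
At the end, for the whole second after the job is handed in: The medium bowl stands on the inside floor of the large one and the small on that of the medium (foot 4 to 12.5 mm above the outer underside, centres within 14 mm); all three upright within 4 degrees and at rest, the large one on the counter within 50 mm of its start (horizontal distance between bowl_medium and bowl_large below 0.014 m and z of bowl_medium in the frame of bowl_large between 0.004 and 0.0125 m and horizontal distance between bowl_small and bowl_medium below 0.014 m and z of bowl_small in the frame of bowl_medium between 0.004 and 0.0125 m and angle between each of bowl_medium, bowl_small, bowl_large's own z axis and vertical below 0.07 rad and linear speed of each of bowl_medium, bowl_small, bowl_large below 0.02 m/s and angular speed of each of bowl_medium, bowl_small, bowl_large below 0.1 rad/s and height (world z) of bowl_large below 0.006 m and distance of bowl_large from where it was at the start of the episode below 0.05 m); the robot touches nothing.
It fails at once if a bowl is dropped or slammed into the next (faster than 0.45 m/s within the last 27 mm above its seat) ((horizontal distance between bowl_medium and bowl_large below 0.05 m and z of bowl_medium in the frame of bowl_large below 0.035 m and linear speed of bowl_medium above 0.45 m/s) or (horizontal distance between bowl_small and bowl_medium below 0.05 m and z of bowl_small in the frame of bowl_medium below 0.035 m and linear speed of bowl_small above 0.45 m/s)).
It fails at once if a bystander is pushed more than 30 mm from its place (distance of any of tomato, lemon, salt_shaker, pepper_mill, dish_soap, spoon from where it was at the start of the episode above 0.03 m).
It also fails if it takes over 69 s, if anything falls off the work surface, if the arm or the gripper's body presses on something with over 40 N, if the wrist force passes 120 N, or if a joint passes its speed limit or range.

ROBOT

A 6-joint arm with a two-finger parallel gripper is mounted at the origin on a cart in front of the work surface, level with it; the furniture and walls round the work are solid. World frame = base frame: x ahead of the robot, y to its left, z up, the work surface at z = 0. Lengths are in mm, angles in rad, forces in N, time in s.
With the tool pointing down it reaches from about 300 to 775 mm from the base axis. Payload 14.6 kg.
Tool frame: the origin (TCP) lies on the centre line of the jaws, within the pads' length; the fingertips stand 8 mm ahead of it and the grasp point (between the pads) lies 11 mm behind it; z points along the fingers, y is the line along which they close (so a half turn about z gives the same grasp; the last joint's range is limited). The gripper opens to 94 mm and grips with 3 to 60 N. Pads are 16 mm wide; open, the fingers measure 119 mm over their backs; the gripper's body (75 mm by 177 mm) begins 78 mm behind the grasp point.
Start: joints at [-1.298, 0.3, 1.521, -0, 1.321, -0.067], TCP at [183.307, -518.544, 213.446] pointing down, gripper open.
Joint ranges: [-3.03, 3.03], [-0.79, 2.21], [0.23, 2.52], [-1.04, 4.18], [0, 3.07], [-2.55, 2.55]. Speed limits (rad/s): [2.22, 2.22, 2.57, 3.14, 3.14, 3.14].

INTERFACE

Orientations are given as [roll, pitch, yaw] about the fixed x, y, z axes, in that order (R = Rz(yaw) Ry(pitch) Rx(roll)).
In Python, from cell import manip gives the robot as it stands.
- The arm moves only by the tool jog_arm, never from a script. Its argument "rows" is one flat list of numbers, 7 for each row, row after row: the shift along the world's x, y, z in cm, then the turn, a rotation vector about the world's x, y, z in rad, then the closure, from 0 (fully open) to 1 (shut). In form: [dx, dy, dz, rx, ry, rz, fingers, dx, dy, dz, rx, ry, rz, fingers, ...]. A call has 1 to 20 rows; each row shifts and turns the commanded pose from where the row before left it; what a row does not reach is not made up. A row lasts 1/12 s, in which the tool goes at most 41.7 mm and 7.16 degrees, less where a joint would pass 70% of its speed; a pose out of reach is approached as far as the arm can. A call with a gripper value outside its range is refused whole. The fingers move at their own pace and stop on an object; "newtons" is the grip in N (left out, the last holds). Time passes only in rows, so rows that do not move let the fingers close. It gives the time, the measured TCP pose, the force, the opening and the grip force at its end, in the units of the state.
- manip.read_state(): the state, without advancing time (a new reading comes with each control period).
- manip.camera(name): name is "scene" or "top"; returns (picture, depth): 384x512x3 uint8, blue, green, red; 384x512 float32, mm along the optical axis (not along the pixel's ray), 0 where there is no reading.
- manip.camera_model(name): a dict with "K" (3x3 intrinsics, pixels), "R" (3x3) and "t" (3): a world point X has camera coordinates R X + t. Camera axes: x right, y down, z forward; pixel columns grow to the right and rows downward; lengths in mm; the calibration is good to about 2 mm. A picture is of the moment at which its call begins. camera_model takes no time and is no camera call.
- manip.sign_off(): hands the job in; it is judged then, once.
The state is a dict: "clock": time; "joints": joint angles; "qd": joint speeds; "effort": joint torques, N m; "eef_pos": TCP position; "eef_rot": TCP orientation; "wrist_force": force on the tool from outside, world axes, zero at the start; "moment": the same for the moment, N m; "finger_gap": finger opening in mm; "finger_force": force on a finger pad.
Only numpy, scipy, OpenCV 4.12 (cv2) and the standard library are available. Lean on these libraries where they do the work, as an engineer would, in place of code of your own. Each camera call takes 0.05 s, during which the arm holds its last target. There are 200 camera calls.

## Working session

There is one attempt and no reset: what is moved stays moved. The work goes in short steps, Python scripts to look and compute and a tool call to move; the robot and the scene stay as the last step left them, time stands still between calls to the robot, and variables do not carry over. Pictures are saved under pics/ and viewed, at most 13 in all, crops included, and the job is handed in when it is done.

Besides the shell and the picture viewer there is one more tool, called after "Emit:" as name(argument=value, ...), one argument or row to a line, values as JSON. jog_arm: Moves the arm, as the interface text tells. Its arguments: {"type":"object","properties":{"rows":{"type":"array"},"newtons":{"type":"number"}},"required":["rows"]}

```bash
mkdir -p pics; ls; cat > h.py <<'E'
from cell import manip
import numpy as np, cv2
def cloud(n):
    im,d=manip.camera(n); m=manip.camera_model(n); K,R,t=[np.array(m[k],float) for k in("K","R","t")]
    v,u=np.mgrid[:d.shape[0],:d.shape[1]]
    P=np.stack([(u-K[0,2])/K[0,0]*d,(v-K[1,2])/K[1,1]*d,d],-1)
    W=(P-t.ravel())@R
    W[d<=0]=np.nan
    return im,d,W
E
python3 - <<'E'
from h import *
print(manip.read_state())
for n in("scene","top"):
    im,d,W=cloud(n); cv2.imwrite(f"pics/{n}0.png",im); np.savez(f"{n}0.npz",im=im,W=W,d=d)
    m=manip.camera_model(n); R=np.array(m["R"]);print(n,np.round(m["K"],0).tolist(),(-R.T@np.array(m["t"]).ravel()).round(),R.round(2).tolist(),(d>0).mean())
E
```

```text
pics
{'clock': 0.0, 'joints': array([-1.29756000e+00,  3.00481404e-01,  1.52158686e+00,  2.00806956e-05,
        1.32073485e+00, -6.65774542e-02]), 'qd': array([-0.00036931, -0.00145138,  0.00030064, -0.00017446, -0.00136114,
       -0.00047657]), 'effort': array([ 2.55375220e-03, -5.31804514e+01, -3.52740777e+01,  7.09030917e-02,
        2.43934459e-02, -1.06055393e-04]), 'eef_pos': array([ 183.26337839, -518.28844025,  212.87824083]), 'eef_rot': array([-3.14038617e+00, -9.99369592e-05,  3.39808744e-01]), 'wrist_force': array([-0.78203334,  0.41210158,  0.00349212]), 'moment': array([-0.0317662 , -0.04563338, -0.00074725]), 'finger_force': 0.0, 'finger_gap': 94.07815408481972}
scene [[369.0, 0.0, 263.0], [0.0, 369.0, 190.0], [0.0, 0.0, 1.0]] [ -99. -568. 1271.] [[0.7, -0.72, -0.01], [-0.54, -0.52, -0.66], [0.47, 0.47, -0.75]] 0.9961496988932291
top [[499.0, 0.0, 248.0], [0.0, 499.0, 194.0], [0.0, 0.0, 1.0]] [-411.  514. 1539.] [[-0.41, -0.91, 0.0], [-0.71, 0.32, -0.63], [0.57, -0.26, -0.78]] 0.9957936604817709
```

View pics/scene0.png

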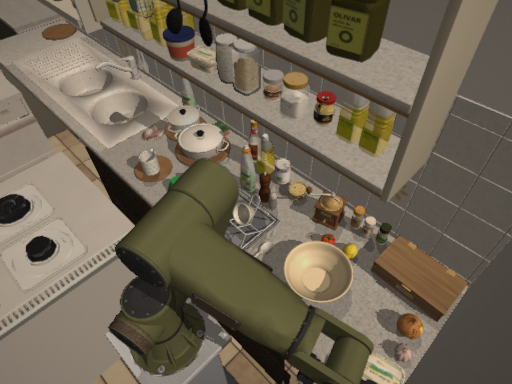

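View pics/top0.png

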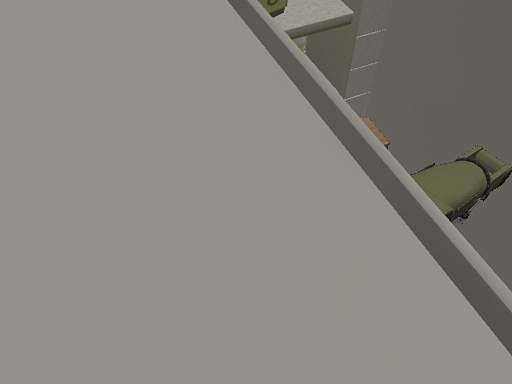

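The scene view shows the large bowl at (318,272), the white small bowl in the rack at (243,213) and a green thing at (174,182). The arm hides the medium bowl. The top view is mostly blocked by a grey cabinet, with only the arm visible at right.

```bash
python3 - <<'E'
from h import *
z=np.load("scene0.npz");im,W=z["im"],z["W"]
for n,(u,v) in dict(small=(243,213),bigc=(318,278),rimL=(286,272),rimR=(351,272),rimF=(315,300),rimB=(318,244),green=(174,182),elbow=(200,190),counter=(270,300),shelf=(385,185),shelf2=(300,140),shelf3=(200,85),rackfr=(275,222),tomato=(328,239),lemon=(351,251),mill=(265,188),spoon=(265,248),board=(420,290),base=(150,320),pot=(200,140),top=(160,300)).items(): print(n,W[v,u].round())
# large bowl rim: cream-ish points with z 75..90
for lo,hi in((78,90),):
    m=(W[...,2]>lo)&(W[...,2]<hi)&(W[...,0]>300)&(W[...,1]<150);ys,xs=np.nonzero(m);ok=(abs(xs-318)<45)&(abs(ys-272)<40);P=W[ys[ok],xs[ok]]
    print(len(P),P.min(0),P.max(0))
c=im[150:300,150:380];c=cv2.resize(c,None,fx=3.4,fy=3.4,interpolation=cv2.INTER_CUBIC);cv2.imwrite("pics/c1.png",c)
t=np.load("top0.npz")["W"];print(t[200,200],t[130,370],t[240,430],t[200,320])
E
```

```text
small [515. 158.  67.]
bigc [ 524. -237.   13.]
rimL [ 429. -157.   80.]
rimR [ 592. -325.   81.]
rimF [ 418. -300.   82.]
rimB [ 605. -164.   77.]
green [426. 517.  56.]
elbow [ 177. -107.  689.]
counter [ 136. -352.  590.]
shelf [ 653. -315.  489.]
shelf2 [655.   4. 466.]
shelf3 [650. 523. 448.]
rackfr [604.  59.  11.]
tomato [ 665. -169.   53.]
lemon [ 682. -267.   53.]
mill [664. 176.  88.]
spoon [486.   3.   1.]
board [ 706. -538.   72.]
base [-29. -65. 295.]
pot [670. 624.  89.]
top [ 22. -41. 304.]
587 [ 390.63808786 -359.84844227   78.04672874] [ 638.60246329 -112.22168479   89.97120251]
[-274.49777601  474.53532647 1360.79508509] [-176.13099608  293.01347126 1247.83066041] [-279.46244498  304.02347819 1230.42708095] [-250.89152164  389.10675867 1289.29950966]
```

View pics/c1.png

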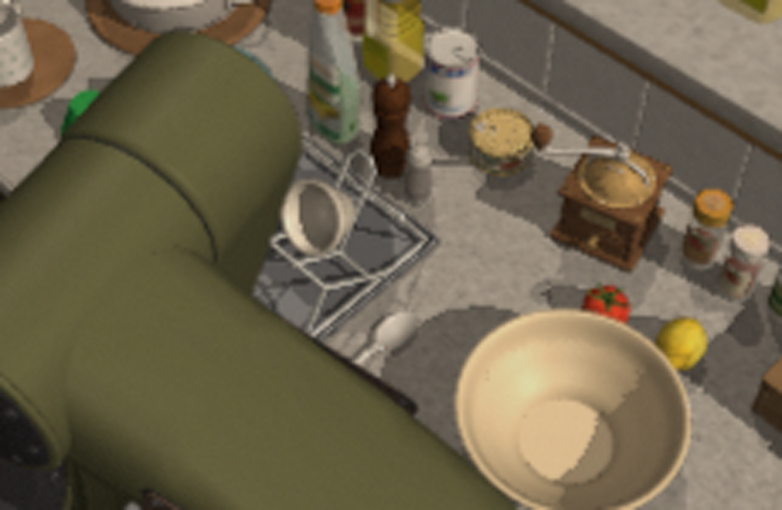

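The crop confirms the small bowl is the white one, with its mouth centre at crop (318,215). The decoy is the green thing at scene (174,182). The arm still hides the medium bowl, so I'll swing it over to the left and look again.

Emit:
jog_arm(
  rows=[0,0,4,0,0,0.05,0,0,0,4,0,0,0.05,0,0,0,4,0,0,0.05,0,0,0,4,0,0,0.05,0,3,2.5,0,0,0,0.05,0,3,2.5,0,0,0,0.05,0,3,2.5,0,0,0,0.05,0,3,2.5,0,0,0,0.05,0,3,2.5,0,0,0,0.05,0,3,2.5,0,0,0,0.05,0,3,2.5,0,0,0,0.05,0,3,2.5,0,0,0,0.05,0,0,4,0,0,0,0.05,0,0,4,0,0,0,0.05,0,0,4,0,0,0,0.05,0,0,4,0,0,0,0.05,0,0,4,0,0,0,0.05,0,0,4,0,0,0,0.05,0,0,4,0,0,0,0.05,0,0,4,0,0,0,0.05,0],
)

```text
clock: 1.77
eef_pos: [422.7, 3.3, 373.4]
eef_rot: [3.142, 0.0, 1.342]
wrist_force: [1.0, 0.3, 0.3]
finger_gap: 93.9
finger_force: 0.0
```

Emit:
jog_arm(
  rows=[0,4,0,0,0,0.02,0,0,4,0,0,0,0.02,0,0,4,0,0,0,0.02,0,0,4,0,0,0,0.02,0,0,4,0,0,0,0.02,0,0,4,0,0,0,0.02,0,0,4,0,0,0,0.02,0,0,4,0,0,0,0.02,0,-3,2.5,0,0,0,0.02,0,-3,2.5,0,0,0,0.02,0,-3,2.5,0,0,0,0.02,0,-3,2.5,0,0,0,0.01,0,0,0,0,0,0,0,0],
)

```text
clock: 2.85
eef_pos: [298.9, 424.5, 373.2]
eef_rot: [-3.14, -0.0, 1.576]
wrist_force: [-0.1, -1.3, 0.8]
finger_gap: 94.0
finger_force: 0.0
```

```bash
python3 - <<'E'
from h import *
s=manip.read_state();print(s["clock"],s["joints"].round(3),s["eef_pos"].round(1),s["eef_rot"].round(3))
im,d,W=cloud("scene"); np.savez("scene1.npz",im=im,W=W,d=d)
c=cv2.resize(im[140:300,120:310],None,fx=4,fy=3.7,interpolation=cv2.INTER_CUBIC);cv2.imwrite("pics/s1.png",c)
E
```

```text
2.85 [8.860e-01 1.630e-01 1.326e+00 1.000e-03 1.654e+00 8.820e-01] [298.9 424.5 373.2] [-3.14  -0.     1.576]
```

View pics/s1.png

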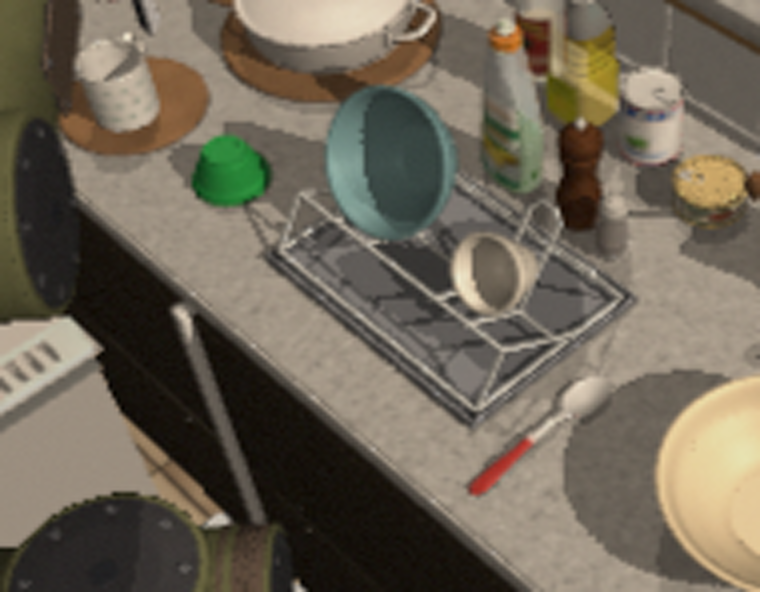

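The medium teal-blue-grey bowl is at crop (390,162), which is px (217,184). The small white one is at crop (492,272), px (243,213). The green lookalike at crop (230,170) and the mug at crop (120,85) are not meant.

```bash
cat > rim.py <<'E'
from h import *
from scipy.optimize import least_squares
def comp(m,u,v):
    n,l=cv2.connectedComponents(m.astype(np.uint8)); return l==l[v,u]
def rim(W,mask,r,a,free=True):
    P=W[mask];P=P[~np.isnan(P).any(1)]
    # rim point per azimuth: outer-most band at the highest axial coordinate
    for i in range(6):
        s=P@a; top=np.percentile(s,97); Q=P[s>top-5]
        if not free: break
        c=Q.mean(0); n=np.linalg.svd(Q-c)[2][2]; n*=np.sign(n@a); 
        if n@a>0.95: a=n
    e1=np.cross([0,1,0],a);e1/=np.linalg.norm(e1);e2=np.cross(a,e1)
    q=np.c_[Q@e1,Q@e2]
    f=least_squares(lambda p:np.hypot(q[:,0]-p[0],q[:,1]-p[1])-p[2],[*q.mean(0),r],loss="soft_l1")
    x=f.x; C=x[0]*e1+x[1]*e2+a*np.median(Q@a)
    return a,C,x[2],len(Q),np.abs(f.fun).mean(),np.degrees(np.ptp(np.arctan2(*(q-x[:2]).T)))
E
python3 - <<'E'
from rim import *
z=np.load("scene1.npz");im,W=z["im"],z["W"]
hsv=cv2.cvtColor(im,cv2.COLOR_BGR2HSV);print(hsv[184,217],hsv[213,243],hsv[208,250],hsv[178,205])
med=comp((abs(hsv[...,0].astype(int)-92)<14)&(hsv[...,1]>50)&(W[...,0]>400)&(W[...,0]<700)&(W[...,2]>25),217,184)
box=np.zeros_like(med);box[195:230,228:262]=1
sm=comp(box&(np.linalg.norm(W-[530,158,75],axis=-1)<75)&(hsv[...,1]<90)&(W[...,2]>30),243,213)
a0=np.array([-.848,0,.53])
for n,m,r,h in(("med",med,86,74),("small",sm,45,56)):
    P=W[m];print(n,m.sum(),np.nanmin(P,0).round(),np.nanmax(P,0).round())
    for fr in(1,0):
        a,C,rr,k,e,span=rim(W,m,r,a0,fr);print(a.round(3),C.round(1),"r",rr.round(1),k,e.round(2),"tilt",np.degrees(np.arccos(a[2])).round(1),"yaw",np.degrees(np.arctan2(-a[1],-a[0])).round(1),"foot",(C-h*a).round(1),span)
    i=np.nanargmax(P[:,2]);print("top",P[i].round(1))
# rack: tray points z 5..25
m=np.zeros_like(med);m[185:260,180:280]=1
g=m&(W[...,2]>6)&(W[...,2]<45)&~med&~sm&(hsv[...,1]<60)
P=W[g][:,:2];rc=cv2.minAreaRect(P.astype(np.float32));print(rc,cv2.boxPoints(rc).round())
# spoon, large bowl
B=np.zeros_like(med);B[230:320,270:365]=1
g=B&(abs(W[...,2]-82)<6);P=W[g];f=least_squares(lambda p:np.hypot(P[:,0]-p[0],P[:,1]-p[1])-p[2],[515,-236,120],loss="soft_l1");print("large",f.x,np.percentile(P[:,2],98))
g=B&(np.hypot(W[...,0]-f.x[0],W[...,1]-f.x[1])<38);print("floor",np.nanmedian(W[g][:,2]))
sh=np.nonzero((W[...,0]<675)&(W[...,0]>620)&(W[...,2]>380)&(W[...,2]<560));S=W[sh];S=S[S[:,0]<np.percentile(S[:,0],20)];print("shelf",S.min(0),S.max(0),np.percentile(S[:,2],[2,50]))
E
```

```text
[81 46 78] [ 18  53 115] [ 17  55 161] [ 82  49 141]
med 196355 [-526. -662. -904.] [ 927. 3917.  999.]
[-0.848  0.     0.53 ] [-136.9  323.   587.3] r 237.9 6269 22.79 tilt 58.0 yaw -0.0 foot [-74.2 323.  548. ] 359.9439835931541
[-0.848  0.     0.53 ] [-136.9  323.   587.3] r 237.9 6269 22.79 tilt 58.0 yaw -0.0 foot [-74.2 323.  548. ] 359.9439835931541
top [ 652.6 -336.3  999.2]
small 435 [457.  98.  32.] [576. 206. 139.]
[-0.84  -0.038  0.541] [490.9 139.9 101. ] r 42.9 73 2.4 tilt 57.2 yaw 2.6 foot [537.9 142.   70.7] 305.3379314897068
[-0.848  0.     0.53 ] [491.  139.8 100.7] r 42.6 82 2.36 tilt 58.0 yaw -0.0 foot [538.5 139.8  71. ] 305.12771633195007
top [509.5 124.9 138.9]
((0.0, 0.0), (0.0, 0.0), 0.0) [[0. 0.]
 [0. 0.]
 [0. 0.]
 [0. 0.]]
large [ 513.22302151 -236.1247491   118.08172855] 87.63071974835422
floor 9.659985208777334
shelf [ 620.04293475 -661.54396026  380.32242978] [ 651.4317264  1636.11149174  558.83289444] [418.59186168 461.9578253 ]
```

```bash
python3 - <<'E'
from rim import *
z=np.load("scene1.npz");im,W=z["im"],z["W"]
hsv=cv2.cvtColor(im,cv2.COLOR_BGR2HSV)
box=np.zeros(im.shape[:2],bool);box[155:210,195:245]=1
med=comp(box&(abs(hsv[...,0].astype(int)-85)<14)&(hsv[...,1]>35)&(np.linalg.norm(W-[520,310,90],axis=-1)<130)&(W[...,2]>25),217,184)
P=W[med];print(med.sum(),P.min(0).round(),P.max(0).round())
a0=np.array([-.848,0,.53])
for yaw in(0,4,8):
    y=np.radians(yaw);a=np.array([-.848*np.cos(y),-.848*np.sin(y),.53])
    for fr in(1,0):
        a1,C,rr,k,e,span=rim(W,med,86,a,fr);print(a1.round(3),C.round(1),"r",rr.round(1),k,e.round(2),"tilt",np.degrees(np.arccos(a1[2])).round(1),"yaw",np.degrees(np.arctan2(-a1[1],-a1[0])).round(1),"foot",(C-74*a1).round(1),"toprim",(C+89*np.array([.53,0,.848])).round(1))
i=np.argsort(-P[:,2])[:8];print("top",P[i].round(1))
# interior floor normal: pts near axis
C=C;q=P-C;s=q@a0;rad=np.linalg.norm(q-s[:,None]*a0,axis=1)
for lo,hi in((0,15),(15,30),(30,45),(45,60),(60,75),(75,95)):
    k=(rad>=lo)&(rad<hi);print(lo,k.sum(),np.percentile(s[k],[10,50,90]).round(1))
k=(rad<28);Q=P[k];n=np.linalg.svd(Q-Q.mean(0))[2][2];print("floor normal",n*np.sign(n[2]))
g=np.zeros_like(box);g[185:260,180:282]=1
g&=(W[...,2]>8)&(W[...,2]<40)&~med&(hsv[...,1]<45)&(W[...,0]>330)
pts=W[g][:,:2];pts=pts[(pts[:,1]>30)&(pts[:,1]<430)&(pts[:,0]<640)];rc=cv2.minAreaRect(pts.astype(np.float32));print(len(pts),rc)
E
```

```text
985 [453. 213.  72.] [572. 386. 217.]
[-0.851  0.01   0.526] [500.9 299.  150.5] r 82.5 130 2.33 tilt 58.3 yaw -0.7 foot [563.9 298.3 111.6] toprim [548.1 299.  226. ]
[-0.848 -0.     0.53 ] [500.8 299.  150.5] r 82.4 129 2.21 tilt 58.0 yaw 0.0 foot [563.6 299.  111.3] toprim [548. 299. 226.]
[-0.85   0.009  0.527] [500.9 299.  150.5] r 82.4 131 2.29 tilt 58.2 yaw -0.6 foot [563.8 298.4 111.5] toprim [548. 299. 226.]
[-0.846 -0.059  0.53 ] [498.5 298.3 152.2] r 82.1 73 1.78 tilt 58.0 yaw 4.0 foot [561.1 302.7 113. ] toprim [545.7 298.3 227.7]
[-0.85   0.009  0.527] [500.9 299.  150.5] r 82.4 131 2.29 tilt 58.2 yaw -0.6 foot [563.8 298.4 111.5] toprim [548. 299. 226.]
[-0.84  -0.118  0.53 ] [495.1 298.3 155. ] r 82.4 61 1.57 tilt 58.0 yaw 8.0 foot [557.2 307.1 115.8] toprim [542.2 298.3 230.5]
top [[539.7 328.2 216.6]
 [538.  332.8 214.7]
 [545.1 310.1 213.7]
 [544.5 322.1 211.6]
 [535.1 342.8 209.9]
 [543.  326.9 209.4]
 [538.4 340.4 209.2]
 [541.6 331.9 207. ]]
0 29 [-76.  -72.7 -69.5]
15 65 [-75.4 -72.6 -69.8]
30 103 [-74.7 -70.  -63.3]
45 197 [-65.2 -53.9 -45.7]
60 269 [-45.2 -34.5 -23.7]
75 322 [-24.4 -12.4  -5.7]
floor normal [-0.83932042  0.03067666  0.54277084]
977 ((507.4820251464844, 217.95924377441406), (356.46441650390625, 274.657470703125), 87.10694885253906)
```

Emit:
jog_arm(
  rows=[2.6,-1.6,-1.2,0,-0.0785,0,0.45,2.6,-1.6,-1.2,0,-0.0785,0,0.45,2.6,-1.6,-1.2,0,-0.0785,0,0.45,2.6,-1.6,-1.2,0,-0.0785,0,0.45,2.6,-1.6,-1.2,0,-0.0785,0,0.45,2.6,-1.6,-1.2,0,-0.0785,0,0.45,2.6,-1.6,-1.2,0,-0.0785,0,0.45,2.7,-1.3,-1.2,0,-0.0785,0,0.45,0,0,0,0,0,0,0.45,0,0,0,0,0,0,0.45],
)

```text
clock: 3.73
eef_pos: [512.6, 294.9, 276.4]
eef_rot: [2.516, 0.001, 1.567]
wrist_force: [0.0, -0.1, 0.7]
finger_gap: 51.6
finger_force: 0.0
```

```bash
python3 - <<'E'
from h import *
s=manip.read_state();print(s["clock"],s["joints"].round(3),s["eef_pos"].round(1),s["eef_rot"].round(3),s["finger_gap"])
im,d,W=cloud("scene"); 
W0=np.load("scene1.npz")["W"]
g=(W0[...,2]>60)&(W0[...,0]>600)&(W0[...,0]<740)&(W0[...,1]>120)&(W0[...,1]<420)&(W0[...,2]<260);P=W0[g];h,e=np.histogram(P[:,1],12);
for i in range(12):
    k=(P[:,1]>=e[i])&(P[:,1]<e[i+1]); print(e[i].round(),k.sum(),P[k].min(0).round() if k.any() else "",P[k].max(0).round() if k.any() else "")
c=cv2.resize(im[120:260,150:300],None,fx=4.5,fy=4.2,interpolation=cv2.INTER_CUBIC);cv2.imwrite("pics/s2.png",c)
E
```

```text
3.7333 [ 0.61   0.098  1.732 -0.472  0.837  0.848] [512.6 294.9 276.4] [2.516e+00 1.000e-03 1.567e+00] 51.5557850476101
121.0 29 [644. 121.  60.] [675. 137.  97.]
137.0 3 [649. 137.  66.] [661. 140.  88.]
154.0 32 [659. 164.  62.] [689. 171. 147.]
171.0 104 [651. 171.  62.] [697. 187. 159.]
188.0 48 [653. 188.  61.] [696. 204. 163.]
204.0 8 [659. 205.  60.] [683. 212. 146.]
221.0 0  
238.0 66 [648. 245.  61.] [682. 255. 156.]
255.0 150 [640. 255.  62.] [683. 272. 245.]
272.0 147 [639. 272.  61.] [682. 288. 259.]
288.0 80 [641. 289.  60.] [672. 305. 260.]
305.0 14 [645. 306.  67.] [654. 322. 192.]
```

View pics/s2.png

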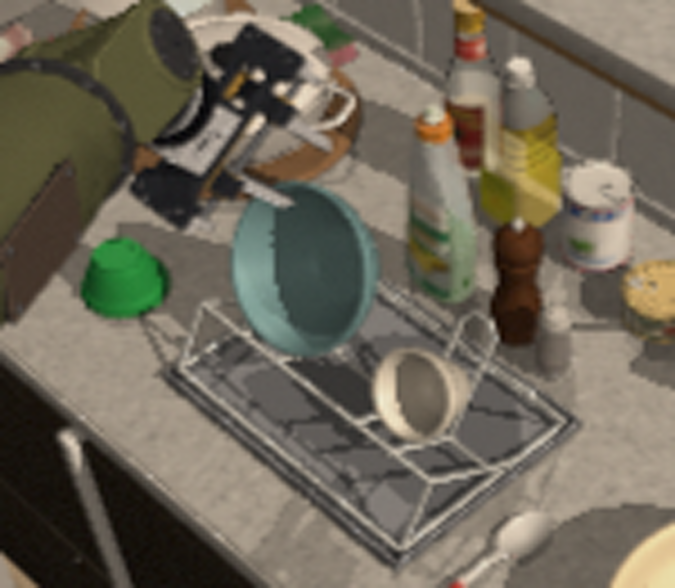

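The gripper at crop (265,190) is poised over the medium bowl's top rim at crop (310,185), with its fingers straddling the wall line.

Emit:
jog_arm(
  rows=[0.7,0.1,-1.1,0,0,0,0.45,0.7,0.1,-1.1,0,0,0,0.45,0.7,0.1,-1.1,0,0,0,0.45,0.7,0.1,-1.1,0,0,0,0.45,0.5,0,-0.7,0,0,0,0.45,0.5,0,-0.7,0,0,0,0.45,0.4,0,-0.7,0,0,0,0.45,0,0,0,0,0,0,0.45,0,0,0,0,0,0,0.45],
)

```text
clock: 4.53
eef_pos: [554.4, 300.4, 212.1]
eef_rot: [2.514, -0.0, 1.57]
wrist_force: [-0.0, -0.1, -0.5]
finger_gap: 51.4
finger_force: 0.0
```

```bash
python3 - <<'E'
from h import *
im,d,W=cloud("scene")
c=cv2.resize(im[150:215,180:260],None,fx=8,fy=8,interpolation=cv2.INTER_CUBIC);cv2.imwrite("pics/s3.png",c)
E
```

```text
(no output)
```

View pics/s3.png

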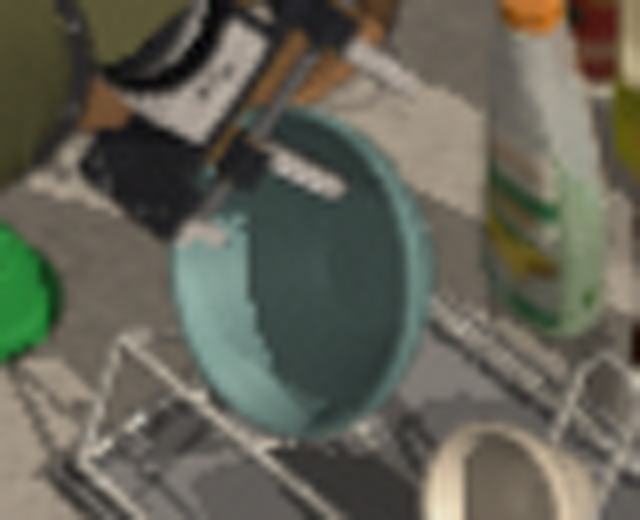

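The fingers straddle the wall, with the inner one at crop (310,175) inside the bowl and the outer one at crop (395,75) behind it. I'll close gently.

Emit:
jog_arm(
  rows=[0,0,0,0,0,0,0.75,0,0,0,0,0,0,0.8,0,0,0,0,0,0,0.85,0,0,0,0,0,0,0.9,0,0,0,0,0,0,1,0,0,0,0,0,0,1,0,0,0,0,0,0,1,0,0,0,0,0,0,1],
  newtons=6,
)

```text
clock: 5.25
eef_pos: [554.0, 300.3, 211.8]
eef_rot: [2.515, -0.0, 1.57]
wrist_force: [-3.1, 0.4, -2.9]
finger_gap: 8.4
finger_force: 5.8
```

Emit:
jog_arm(
  rows=[0,0,0,0,0,0,1,0,0,0,0,0,0,1,0,0,0.3,0,0,0,1,-0.2,0,0.5,0,0,0,1,-0.3,0,0.8,0,0,0,1,-0.5,0,1.2,0,0,0,1,-0.7,0,1.5,0,0,0,1,-1,0,2,0,0,0,1,-1.3,0,2,0,0,0,1,-1.5,0,2,0,0,0,1,-1.5,0,2,0,0,0,1,-1,0,1.5,0,0,0,1,0,0,0,0,0,0,1,0,0,0,0,0,0,1],
  newtons=40,
)

```text
clock: 6.42
eef_pos: [474.1, 300.7, 351.7]
eef_rot: [2.512, -0.002, 1.571]
wrist_force: [0.2, -0.1, -4.0]
finger_gap: 7.1
finger_force: 39.8
```

```bash
python3 - <<'E'
from scipy.spatial.transform import Rotation as R
import numpy as np
R0=R.from_euler("xyz",[2.512,-.002,1.571])
T=R.from_euler("z",-90,degrees=True)*R.from_euler("y",58,degrees=True)
v=T.as_rotvec();print(v.round(4),np.linalg.norm(v), v/18)
for i in range(0,19,3):
    r=R.from_rotvec(v*i/18);z=(r*R0).apply([0,0,1]);a=r.apply([-.848,0,.53]);u=r.apply([.53,0,.848])
    print(i,z.round(2),"axis",a.round(2),"tcp->centre",(-80*u).round(), (r*R0).as_euler("xyz").round(2))
E
```

```text
[ 0.7888  0.7888 -1.423 ] 1.8080564260398995 [ 0.04381977  0.04381977 -0.07905296]
0 [ 0.59  0.   -0.81] axis [-0.85  0.    0.53] tcp->centre [-42.  -0. -68.] [ 2.51 -0.    1.57]
3 [ 0.48 -0.01 -0.88] axis [-0.76  0.11  0.64] tcp->centre [-49.  19. -61.] [ 2.66 -0.12  1.32]
6 [ 0.35  0.01 -0.93] axis [-0.63  0.19  0.76] tcp->centre [-49.  38. -50.] [ 2.83 -0.19  1.06]
9 [ 0.24  0.06 -0.97] axis [-0.47  0.21  0.85] tcp->centre [-44.  55. -38.] [ 3.02 -0.22  0.78]
12 [ 0.13  0.15 -0.98] axis [-0.31  0.19  0.93] tcp->centre [-33.  69. -25.] [-3.08 -0.19  0.51]
15 [ 0.05  0.25 -0.97] axis [-0.14  0.11  0.98] tcp->centre [-18.  77. -12.] [-2.91 -0.12  0.24]
18 [ 0.    0.37 -0.93] axis [ 0. -0.  1.] tcp->centre [-0. 80.  0.] [-2.76 -0.   -0.  ]
```

Emit:
jog_arm(
  rows=[0,-1,0,0.0394,0.0394,-0.0712,1,0,-2,0,0.0394,0.0394,-0.0712,1,0,-2.6,0,0.0394,0.0394,-0.0712,1,0,-2.8,0,0.0394,0.0394,-0.0712,1,0,-2.8,0,0.0394,0.0394,-0.0712,1,0,-2.8,0,0.0394,0.0394,-0.0712,1,0,-2.8,0,0.0394,0.0394,-0.0712,1,0,-2.8,0,0.0394,0.0394,-0.0712,1,0,-2.8,0,0.0394,0.0394,-0.0712,1,0,-2.8,0,0.0394,0.0394,-0.0712,1,0.3,-2.8,0,0.0394,0.0394,-0.0712,1,0.3,-2.8,0,0.0394,0.0394,-0.0712,1,0.3,-2.8,0,0.0394,0.0394,-0.0712,1,0.3,-2.8,0,0.0394,0.0394,-0.0712,1,0.3,-2.8,0,0.0394,0.0394,-0.0712,1,0.3,-2.8,0,0.0394,0.0394,-0.0712,1,0.3,-2.8,0,0.0394,0.0394,-0.0712,1,0.3,-2.8,0,0.0394,0.0394,-0.0712,1,0.3,-2.8,0,0.0394,0.0394,-0.0712,1,0.3,-2.6,0,0.0394,0.0394,-0.0712,1],
)

```text
clock: 8.08
eef_pos: [504.3, -232.1, 348.8]
eef_rot: [-2.756, 0.004, -0.007]
wrist_force: [1.8, 0.7, -3.9]
finger_gap: 6.8
finger_force: 40.2
```

Emit:
jog_arm(
  rows=[0.3,-2.5,-1,0,0,0,1,0.3,-2.5,-1.5,0,0,0,1,0.3,-2,-2,0,0,0,1,0,-1.5,-2,0,0,0,1,0,-1,-2,0,0,0,1,0,0,-1.5,0,0,0,1,0,0,0,0,0,0,1,0,0,0,0,0,0,1,0,0,0,0,0,0,1],
)

```text
clock: 8.83
eef_pos: [513.5, -324.8, 251.1]
eef_rot: [-2.759, 0.0, -0.002]
wrist_force: [0.7, 0.2, -3.5]
finger_gap: 6.9
finger_force: 40.2
```

```bash
python3 - <<'E'
from rim import *
s=manip.read_state();print(s["joints"].round(2))
im,d,W=cloud("scene");np.savez("scene4.npz",im=im,W=W)
t=s["eef_pos"];print(t,s["eef_rot"])
cv2.imwrite("pics/s4.png",cv2.resize(im[130:330,240:420],None,fx=3.6,fy=3,interpolation=cv2.INTER_CUBIC))
hsv=cv2.cvtColor(im,cv2.COLOR_BGR2HSV)
C0=t+[0,80,-20]
m=(abs(hsv[...,0].astype(int)-85)<16)&(hsv[...,1]>35)&(np.linalg.norm(W-C0,axis=-1)<130)
m=cv2.morphologyEx(m.astype(np.uint8),cv2.MORPH_OPEN,np.ones((2,2)))>0
P=W[m];print(m.sum(),P.min(0).round(),P.max(0).round())
for y in(0,):
    a,C,rr,k,e,sp=rim(W,m,86,np.array([0,0,1.]),True);print(a.round(3),C.round(1),rr,k,e,sp)
k=np.hypot(*(P[:,:2]-C0[:2]).T)<27;Q=P[k];n=np.linalg.svd(Q-Q.mean(0))[2][2];print("floor",k.sum(),Q.mean(0).round(1),(n*np.sign(n[2])).round(3))
E
```

```text
[-0.74  0.55  1.12  0.28  1.73  0.84]
[ 513.51356043 -324.78835349  251.10996402] [-2.75925269e+00  1.63419558e-05 -1.74993211e-03]
294 [nan nan nan] [nan nan nan]
[0.038 0.072 0.997] [ 516.8 -248.5  256.2] 83.6625561065985 83 1.8821934073179087 88.43901976834157
floor 36 [ 500.6 -258.4  194.6] [0.076 0.151 0.986]
```

View pics/s4.png

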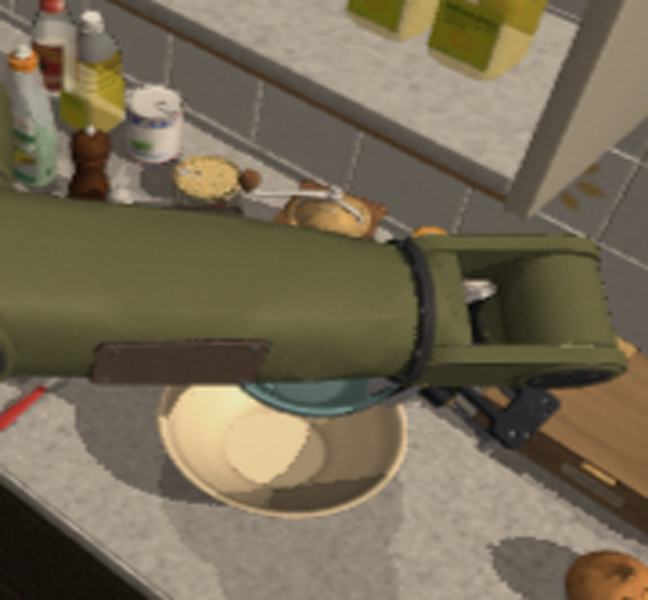

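The forearm hides most of the medium bowl. Only its front rim arc shows, at crop (300,400), above the large bowl at crop (285,440). I'll check the tilt from that arc by azimuth.

```bash
python3 - <<'E'
from h import *
z=np.load("scene4.npz");im,W=z["im"],z["W"];hsv=cv2.cvtColor(im,cv2.COLOR_BGR2HSV)
m=(abs(hsv[...,0].astype(int)-85)<16)&(hsv[...,1]>35)&(np.linalg.norm(W-[513,-245,240],axis=-1)<130)
P=W[m];P=P[~np.isnan(P).any(1)];c=np.array([513.5,-245])
az=np.degrees(np.arctan2(P[:,1]-c[1],P[:,0]-c[0]))%360;r=np.hypot(*(P[:,:2]-c).T)
for b in range(0,360,15):
    k=(az>=b)&(az<b+15)
    if k.sum()>4:
        i=np.argsort(-P[k][:,2])[:3];j=np.argsort(-r[k])[:3];print(b,k.sum(),"top z",P[k][i,2].round(1),"r",r[k][i].round(1),"| outer r",r[k][j].round(1),"z",P[k][j,2].round(1))
E
```

```text
150 8 top z [212.2 212.2 200.2] r [47.2 44.3 36.5] | outer r [47.2 44.3 36.5] z [212.2 212.2 200.2]
165 26 top z [261.2 261.  260.5] r [82.7 77.6 77.8] | outer r [82.7 81.7 79.9] z [261.2 258.4 260.4]
180 33 top z [261.8 261.7 261.6] r [82.5 80.8 81. ] | outer r [83.1 82.5 82.4] z [257.4 261.8 258.6]
195 29 top z [265.5 264.2 263.2] r [83.3 84.  82. ] | outer r [86.1 84.  84. ] z [262.3 264.2 260.9]
210 32 top z [265.1 264.8 263.8] r [82.8 86.2 84.7] | outer r [86.2 84.7 84.3] z [264.8 263.8 260.8]
225 29 top z [267.7 265.4 265. ] r [85.4 86.5 85.9] | outer r [86.5 85.9 85.5] z [265.4 265.  261.5]
240 41 top z [267.3 265.  264.7] r [83.6 85.8 83.3] | outer r [86.2 85.8 85.6] z [263. 265. 263.]
255 45 top z [265.2 264.2 264.1] r [86.1 84.4 86.6] | outer r [86.6 86.5 86.1] z [264.1 262.7 265.2]
270 31 top z [264.1 263.6 263.4] r [86.5 87.3 89.1] | outer r [89.1 87.3 86.5] z [263.4 263.6 264.1]
285 25 top z [220.3 215.1 213.4] r [59.  56.1 53.7] | outer r [59.  56.1 54.6] z [220.3 215.1 209.1]
300 6 top z [200.9 197.2 195.6] r [47.9 38.4 32. ] | outer r [47.9 42.  38.4] z [200.9 194.2 197.2]
```

Emit:
jog_arm(
  rows=[0,0.5,0,0.035,0,0,1,0,0.4,-1,0,0,0,1,0,0,-2,0,0,0,1,0,0,-2,0,0,0,1,0,0,-2,0,0,0,1,0,0,-2,0,0,0,1,0,0,-2,0,0,0,1,0,0,-1.5,0,0,0,1,0,0,-1,0,0,0,1,0,0,-0.5,0,0,0,1,0,0,0,0,0,0,1,0,0,0,0,0,0,1],
)

```text
clock: 9.88
eef_pos: [513.6, -315.7, 111.2]
eef_rot: [-2.724, -0.0, -0.001]
wrist_force: [-0.4, 0.8, -3.2]
finger_gap: 6.6
finger_force: 40.2
```

```bash
python3 - <<'E'
from h import *
im,d,W=cloud("scene");s=manip.read_state();print(s["moment"],s["wrist_force"])
cv2.imwrite("pics/s5.png",cv2.resize(im[190:340,240:420],None,fx=4,fy=4,interpolation=cv2.INTER_CUBIC))
E
```

```text
[-0.69626918  0.03286418  0.00994639] [ 0.09763913  0.40493152 -2.70392191]
```

View pics/s5.png

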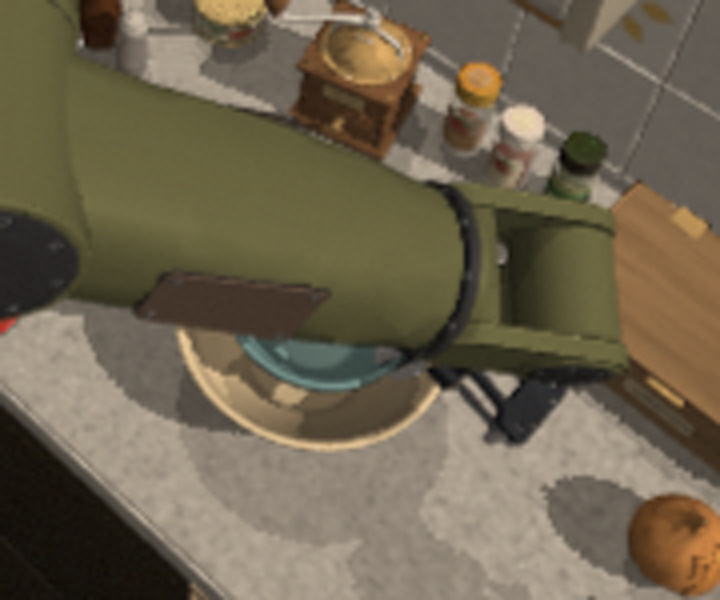

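The medium bowl hangs inside the large one's mouth (front rim at crop (320,380), large rim at crop (320,440)), looking level and centred. I'll lower it carefully.

Emit:
jog_arm(
  rows=[0,0,-0.5,0,0,0,1,0,0,-0.5,0,0,0,1,0,0,-0.5,0,0,0,1,0,0,-0.5,0,0,0,1,0,0,-0.4,0,0,0,1,0,0,-0.3,0,0,0,1,0,0,0,0,0,0,1,0,0,0,0,0,0,1],
)

```text
clock: 10.6
eef_pos: [513.3, -315.5, 83.4]
eef_rot: [-2.723, 0.001, -0.002]
wrist_force: [-0.1, 0.1, -3.4]
finger_gap: 7.1
finger_force: 40.2
```

Emit:
jog_arm(
  rows=[0,0,-0.3,0,0,0,1,0,0,-0.3,0,0,0,1,0,0,0,0,0,0,1],
)

```text
clock: 10.85
eef_pos: [513.1, -315.4, 76.8]
eef_rot: [-2.723, 0.001, -0.002]
wrist_force: [-1.1, 0.4, -4.1]
finger_gap: 6.9
finger_force: 40.2
```

Emit:
jog_arm(
  rows=[0,0,-0.2,0,0,0,1,0,0,-0.1,0,0,0,1,0,0,0,0,0,0,1],
)

```text
clock: 11.1
eef_pos: [513.2, -315.5, 74.2]
eef_rot: [-2.723, 0.001, -0.002]
wrist_force: [0.3, -0.2, -3.7]
finger_gap: 6.8
finger_force: 40.2
```

Emit:
jog_arm(
  rows=[0,0,-0.1,0,0,0,1,0,0,-0.1,0,0,0,1,0,0,0,0,0,0,1],
)

```text
clock: 11.35
eef_pos: [513.3, -315.5, 72.3]
eef_rot: [-2.723, 0.001, -0.002]
wrist_force: [0.1, -0.1, -4.3]
finger_gap: 6.9
finger_force: 40.2
```

Emit:
jog_arm(
  rows=[0,0,-0.1,0,0,0,1,0,0,-0.1,0,0,0,1,0,0,0,0,0,0,1],
)

```text
clock: 11.6
eef_pos: [513.4, -315.9, 70.9]
eef_rot: [-2.724, 0.0, -0.002]
wrist_force: [-1.3, -1.0, 1.4]
finger_gap: 6.9
finger_force: 40.1
```

Emit:
jog_arm(
  rows=[0,0,-0.1,0,0,0,1,0,0,-0.1,0,0,0,1,0,0,0,0,0,0,1],
)

```text
clock: 11.85
eef_pos: [513.7, -316.7, 70.2]
eef_rot: [-2.726, -0.001, -0.002]
wrist_force: [-2.7, -6.6, 12.5]
finger_gap: 6.8
finger_force: 40.2
```

Emit:
jog_arm(
  rows=[0,0,0.1,0,0,0,0.95,0,0,0,0,0,0,0.9,0,0,0,0,0,0,0.85,0,0,0,0,0,0,0.8,0,0,0,0,0,0,0.8,0,0,0,0,0,0,0.8],
  newtons=10,
)

```text
clock: 12.35
eef_pos: [513.3, -315.4, 69.2]
eef_rot: [-2.723, 0.001, -0.001]
wrist_force: [-0.1, 0.9, -0.4]
finger_gap: 18.6
finger_force: 0.0
```

Emit:
jog_arm(
  rows=[0,-0.2,0.45,0,0,0,0.8,0,-0.4,0.9,0,0,0,0.8,0,-0.4,0.9,0,0,0,0.8,0,-0.4,0.9,0,0,0,0.8,0,-0.4,0.9,0,0,0,0.8,0,-0.4,0.9,0,0,0,0.8,0,0,3,0,0,0,0.6,0,0,3.5,0,0,0,0.55,0,0,3.5,0,0,0,0.55,0,0,3.5,0,0,0,0.55,0,0,3,0,0,0,0.55,0,0,2,-0.035,0,0,0.55,0,2.6,0,-0.0394,-0.0394,0.0712,0.55,0,2.6,0,-0.0394,-0.0394,0.0712,0.55,0,2.6,0,-0.0394,-0.0394,0.0712,0.55,0,2.6,0,-0.0394,-0.0394,0.0712,0.55,0,2.6,0,-0.0394,-0.0394,0.0712,0.55,0,2.6,0,-0.0394,-0.0394,0.0712,0.55,0,2.6,0,-0.0394,-0.0394,0.0712,0.55,0,2.6,0,-0.0394,-0.0394,0.0712,0.55],
)

```text
clock: 14.02
eef_pos: [513.0, -128.4, 304.3]
eef_rot: [3.128, -0.204, 0.623]
wrist_force: [0.8, 0.4, 0.2]
finger_gap: 42.2
finger_force: 0.0
```

Emit:
jog_arm(
  rows=[-0.3,2.3,0,-0.0394,-0.0394,0.0712,0.55,-0.3,2.3,0,-0.0394,-0.0394,0.0712,0.55,-0.3,2.3,0,-0.0394,-0.0394,0.0712,0.55,-0.3,2.3,0,-0.0394,-0.0394,0.0712,0.55,-0.3,2.3,0,-0.0394,-0.0394,0.0712,0.55,-0.3,2.3,0,-0.0394,-0.0394,0.0712,0.55,-0.3,2.3,0,-0.0394,-0.0394,0.0712,0.55,-0.3,2.3,0,-0.0394,-0.0394,0.0712,0.55,-0.3,2.3,0,-0.0394,-0.0394,0.0712,0.55,-0.3,2.3,0,-0.0394,-0.0394,0.0712,0.55,-0.3,2.3,0,-0.0394,-0.0394,0.0712,0.55,-0.3,2.3,0,-0.0394,-0.0394,0.0712,0.55,0,0,0,0,0,0,0.55,0,0,0,0,0,0,0.55],
)

```text
clock: 15.18
eef_pos: [476.8, 147.3, 304.2]
eef_rot: [2.513, -0.0, 1.572]
wrist_force: [-0.1, -0.1, 0.3]
finger_gap: 42.4
finger_force: 0.0
```

```bash
python3 - <<'E'
from h import *
from scipy.optimize import least_squares
im,d,W=cloud("scene");np.savez("scene6.npz",im=im,W=W);s=manip.read_state();print(s["clock"],s["eef_pos"],s["eef_rot"],s["joints"].round(2))
cv2.imwrite("pics/s6.png",cv2.resize(im[160:320,190:370],None,fx=4,fy=3.7,interpolation=cv2.INTER_CUBIC))
hsv=cv2.cvtColor(im,cv2.COLOR_BGR2HSV)
m=(abs(hsv[...,0].astype(int)-85)<16)&(hsv[...,1]>35)&(np.linalg.norm(W-[513,-236,50],axis=-1)<130)
P=W[m];P=P[~np.isnan(P).any(1)];c=np.array([513.5,-236])
r=np.hypot(*(P[:,:2]-c).T);Q=P[(r>72)&(P[:,2]>70)];print(len(P),len(Q),np.median(Q,0))
f=least_squares(lambda p:np.hypot(Q[:,0]-p[0],Q[:,1]-p[1])-p[2],[513,-236,85],loss="soft_l1");print("med rim",f.x)
A=np.c_[Q[:,:2]-f.x[:2],np.ones(len(Q))];print("slope",np.linalg.lstsq(A,Q[:,2],rcond=None)[0])
k=np.hypot(*(P[:,:2]-f.x[:2]).T)<27;F=P[k];A=np.c_[F[:,:2]-f.x[:2],np.ones(len(F))];print("floor",len(F),np.linalg.lstsq(A,F[:,2],rcond=None)[0])
g=(np.hypot(W[...,0]-c[0],W[...,1]-c[1])<135)&(abs(W[...,2]-82)<6)&~m;L=W[g];L=L[np.hypot(*(L[:,:2]-c).T)>105]
f=least_squares(lambda p:np.hypot(L[:,0]-p[0],L[:,1]-p[1])-p[2],[513,-236,120],loss="soft_l1");print("large",f.x,np.median(L[:,2]))
E
```

```text
15.2333 [477.2076803  146.55212139 304.31257812] [ 2.51318400e+00 -8.16007874e-04  1.57023256e+00] [ 0.32 -0.19  1.94 -0.26  0.8   0.45]
1604 418 [ 537.51165242 -226.70644586   81.10479614]
med rim [ 514.66858214 -238.62965694   81.28117475]
slope [-2.48275393e-02 -9.13032309e-03  8.05901239e+01]
floor 148 [9.94454917e-03 6.78364741e-03 1.80434654e+01]
large [ 513.36312116 -235.80856378  118.26631424] 83.24620483947993
```

View pics/s6.png

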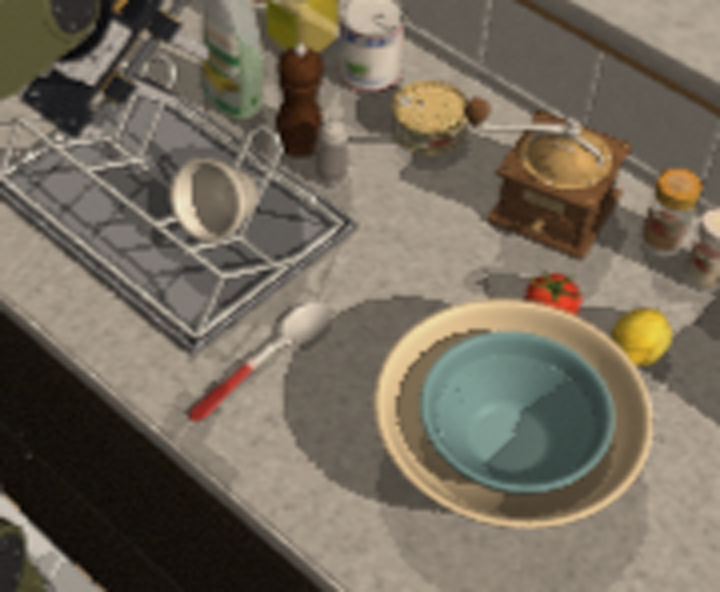

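The medium bowl is nested and level, at crop (517,410) inside the large one at crop (515,412). The small bowl at crop (210,200) is still in the rack. I'll refine the small bowl's pose.

```bash
python3 - <<'E'
from rim import *
Ws=[];
for i in range(4):
    im,d,W=cloud("scene");Ws.append(W)
W=np.median(Ws,0);hsv=cv2.cvtColor(im,cv2.COLOR_BGR2HSV)
m=(np.linalg.norm(W-[510,140,90],axis=-1)<72)&(W[...,2]>30)
# white bowl: brownish-cream hue
m&=(hsv[...,0]>8)&(hsv[...,0]<30)&(hsv[...,1]>38);m=cv2.morphologyEx(m.astype(np.uint8),cv2.MORPH_OPEN,np.ones((3,3)))>0;m=comp(m,243,213)
ys,xs=np.nonzero(m);print(m.sum(),xs.min(),xs.max(),ys.min(),ys.max())
P=W[m];print(P.min(0).round(),P.max(0).round())
a=np.array([-.848,0,.53]);e1=np.array([.53,0,.848])
C=np.array([491,140,101.])
q=P-C;s=q@a;x=q@e1;y=q[:,1];r=np.hypot(x,y);az=np.degrees(np.arctan2(y,x))%360
for b in range(0,360,30):
    k=(az>=b)&(az<b+30)&(r>30)
    if k.any():
        j=np.argsort(-s[k])[:4];print(b,k.sum(),"s",s[k][j].round(1),"r",r[k][j].round(1),"rmax",np.sort(r[k])[-3:].round(1))
k=r<14;print("floor s",k.sum(),np.median(s[k]),np.median(P[k],0))
print(rim(W,m,45,a,False))
E
```

```text
362 233 254 203 225
[467.  95.  52.] [545. 185. 141.]
0 12 s [3.5 1.8 1.7 1.1] r [44.  41.2 43.7 39.1] rmax [43.8 44.  44.8]
30 12 s [ 4.2  3.8  0.8 -0.3] r [43.3 40.4 44.5 42.6] rmax [42.6 43.3 44.5]
60 25 s [3.  2.2 1.8 1.2] r [41.4 44.9 45.1 42.7] rmax [44.9 45.1 45.4]
90 30 s [ 3.7  1.5  1.  -0.3] r [41.7 44.5 46.  45.5] rmax [44.5 45.5 46. ]
120 31 s [ 1.8 -0.  -0.4 -1.2] r [44.6 42.5 45.4 45.3] rmax [44.6 45.3 45.4]
150 31 s [ 1.6  1.2 -0.  -0.1] r [42.3 45.4 45.2 44.9] rmax [45.2 45.4 49.9]
180 27 s [ 0.8  0.3  0.2 -0. ] r [42.4 45.2 46.7 41.6] rmax [45.3 46.7 47.1]
210 16 s [2.8 1.6 1.5 1.1] r [42.4 42.4 44.6 46.6] rmax [44.6 46.6 48.6]
240 13 s [1.5 1.1 1.  0.8] r [43.5 45.1 41.  43. ] rmax [45.1 45.3 45.7]
270 20 s [1.8 1.4 1.2 1. ] r [41.3 40.3 44.9 41.8] rmax [44.9 44.9 46.3]
300 25 s [2.3 2.2 1.9 1.2] r [46.  42.2 44.8 39.4] rmax [45.  45.5 46. ]
330 17 s [2.7 2.  1.3 0.8] r [45.8 42.9 41.6 44.9] rmax [44.9 45.1 45.8]
floor s 10 -46.536167996073026 [526.74973367 143.82936734  72.5160713 ]
(array([-0.848,  0.   ,  0.53 ]), array([490.68833861, 139.95077178, 100.91503104]), np.float64(42.71989335218449), 105, np.float64(2.089932014795822), np.float64(355.621806794991))
```

Emit:
jog_arm(
  rows=[-0.1,-0.3,-2,0,0,0,0.55,-0.1,-0.4,-3,0,0,0,0.55,-0.1,0,-3,0,0,0,0.55,0,0,-2.1,0,0,0,0.55,0,0,-1,0,0,0,0.55,0.7,0,-0.9,0,0,0,0.55,0.8,0,-1.1,0,0,0,0.55,0.8,0,-1.1,0,0,0,0.55,0.8,0,-1.1,0,0,0,0.55,0.5,0,-0.7,0,0,0,0.55,0.4,0,-0.6,0,0,0,0.55,0.4,0,-0.6,0,0,0,0.55,0,0,0,0,0,0,0.55,0,0,0,0,0,0,0.55],
)

```text
clock: 16.6
eef_pos: [518.3, 139.3, 131.9]
eef_rot: [2.514, -0.001, 1.57]
wrist_force: [0.6, -0.0, -0.0]
finger_gap: 42.3
finger_force: 0.0
```

Emit:
jog_arm(
  rows=[0.3,0.1,-0.3,0,0,0,0.55,0,0,0,0,0,0,0.75,0,0,0,0,0,0,0.8,0,0,0,0,0,0,0.85,0,0,0,0,0,0,0.9,0,0,0,0,0,0,1,0,0,0,0,0,0,1,0,0,0,0,0,0,1,0,0,0,0,0,0,1],
  newtons=6,
)

```text
clock: 17.35
eef_pos: [521.0, 140.4, 128.7]
eef_rot: [2.514, -0.0, 1.57]
wrist_force: [-2.4, 0.4, -1.3]
finger_gap: 8.4
finger_force: 5.9
```

Emit:
jog_arm(
  rows=[0,0,0,0,0,0,1,0,0,0,0,0,0,1,0,0,0.3,0,0,0,1,-0.2,0,0.5,0,0,0,1,-0.3,0,0.8,0,0,0,1,-0.5,0,1.2,0,0,0,1,-0.7,0,1.5,0,0,0,1,-1,0,2,0,0,0,1,-1,0,2.5,0,0,0,1,-0.8,0,3,0,0,0,1,-0.5,0,3,0,0,0,1,0,0,3,0,0,0,1,0,0,1.5,0,0,0,1,0,0,0,0,0,0,1],
  newtons=35,
)

```text
clock: 18.52
eef_pos: [471.8, 140.8, 326.7]
eef_rot: [2.507, -0.003, 1.571]
wrist_force: [0.4, -0.3, -2.1]
finger_gap: 6.5
finger_force: 34.9
```

Emit:
jog_arm(
  rows=[0.2,-1,0,0.0394,0.0394,-0.0712,1,0.2,-1.7,0,0.0394,0.0394,-0.0712,1,0.2,-2.2,0,0.0394,0.0394,-0.0712,1,0.2,-2.2,0,0.0394,0.0394,-0.0712,1,0.2,-2.2,0,0.0394,0.0394,-0.0712,1,0.2,-2.2,0,0.0394,0.0394,-0.0712,1,0.2,-2.2,0,0.0394,0.0394,-0.0712,1,0.2,-2.2,0,0.0394,0.0394,-0.0712,1,0.2,-2.2,0,0.0394,0.0394,-0.0712,1,0.2,-2.2,0,0.0394,0.0394,-0.0712,1,0.2,-2.2,0,0.0394,0.0394,-0.0712,1,0.2,-2.2,0,0.0394,0.0394,-0.0712,1,0.2,-2.2,0,0.0394,0.0394,-0.0712,1,0.2,-2.2,0,0.0394,0.0394,-0.0712,1,0.2,-2.2,0,0.0394,0.0394,-0.0712,1,0.2,-2.2,0,0.0394,0.0394,-0.0712,1,0.2,-2.2,0,0.0394,0.0394,-0.0712,1,0.2,-2.2,0,0.0394,0.0394,-0.0712,1,0.3,-2.2,0,0.0394,0.0394,-0.0712,1,0.3,-1.6,0,0.0394,0.0394,-0.0712,1],
)

```text
clock: 20.18
eef_pos: [513.1, -278.2, 320.5]
eef_rot: [-2.756, 0.004, -0.006]
wrist_force: [0.4, 0.5, -2.4]
finger_gap: 6.8
finger_force: 35.0
```

Emit:
jog_arm(
  rows=[0,0,-1,0,0,0,1,0,0,-2.5,0,0,0,1,0,0,-3,0,0,0,1,0,0,-2.5,0,0,0,1,0,0,-1.5,0,0,0,1,0,0,0,0,0,0,1,0,0,0,0,0,0,1],
)

```text
clock: 20.77
eef_pos: [513.1, -276.1, 216.3]
eef_rot: [-2.758, 0.002, -0.001]
wrist_force: [0.0, -0.8, -1.0]
finger_gap: 6.7
finger_force: 35.0
```

```bash
python3 - <<'E'
from h import *
Ws=[]
for i in range(3): im,d,W=cloud("scene");Ws.append(W)
W=np.median(Ws,0);s=manip.read_state();t=s["eef_pos"];print(s["clock"],t,s["eef_rot"],s["joints"].round(2))
cv2.imwrite("pics/s7.png",cv2.resize(im[190:330,240:400],None,fx=4.5,fy=4.2,interpolation=cv2.INTER_CUBIC))
hsv=cv2.cvtColor(im,cv2.COLOR_BGR2HSV)
c=t+[0,39.2,11]
m=(np.hypot(W[...,0]-c[0],W[...,1]-c[1])<60)&(abs(W[...,2]-c[2])<62)&(hsv[...,0]<28)&(hsv[...,0]>8)
P=W[m];az=np.degrees(np.arctan2(P[:,1]-c[1],P[:,0]-c[0]))%360;r=np.hypot(*(P-c)[:,:2].T);print(len(P))
for b in range(0,360,20):
    k=(az>=b)&(az<b+20)&(r>30)
    if k.sum()>2:
        i=np.argsort(-P[k][:,2])[:4];print(b,k.sum(),"dz",(P[k][i,2]-c[2]).round(1),"r",r[k][i].round(1))
E
```

```text
20.9167 [ 513.64596546 -276.68101962  218.23139491] [-2.75990885e+00 -1.07895050e-03 -1.30985729e-03] [-0.69  0.5   1.27  0.29  1.61  0.86]
211
160 10 dz [2.7 2.1 1.7 0.6] r [39.9 42.  39.2 39.1]
180 14 dz [ 1.3  0.4  0.1 -0. ] r [39.9 40.6 42.1 41.3]
200 17 dz [4.4 2.6 2.1 1.8] r [41.3 42.7 42.8 40.6]
220 13 dz [2.  1.2 0.9 0.9] r [42.1 42.5 45.4 41.5]
240 21 dz [19.8 14.   4.8  4.7] r [37.  37.5 34.9 30.1]
260 42 dz [37.2 34.  29.5 29.1] r [53.  49.9 46.3 59.4]
```

View pics/s7.png

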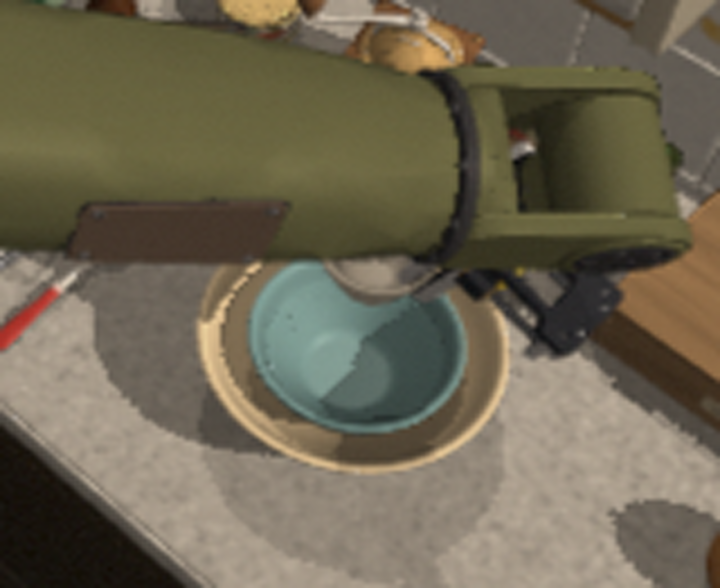

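The small bowl hangs level at crop (385,275) above the nested pair at crop (358,345). I'll lower it.

Emit:
jog_arm(
  rows=[0,0,-1,0.015,0,0,1,0,0,-2,0,0,0,1,0,0,-2,0,0,0,1,0,0,-2,0,0,0,1,0,0,-1.8,0,0,0,1,0,0,-1.2,0,0,0,1,0,0,-0.8,0,0,0,1,0,0,-0.5,0,0,0,1,0,0,-0.5,0,0,0,1,0,0,-0.5,0,0,0,1,0,0,-0.5,0,0,0,1,0,0,-0.4,0,0,0,1,0,0,-0.3,0,0,0,1,0,0,0,0,0,0,1,0,0,0,0,0,0,1],
)

```text
clock: 22.17
eef_pos: [513.3, -276.6, 82.0]
eef_rot: [-2.743, 0.001, -0.002]
wrist_force: [-1.0, -0.6, -1.5]
finger_gap: 6.6
finger_force: 35.0
```

Emit:
jog_arm(
  rows=[0,0,-0.4,0,0,0,1,0,0,-0.4,0,0,0,1,0,0,-0.3,0,0,0,1,0,0,-0.3,0,0,0,1,0,0,0,0,0,0,1],
)

```text
clock: 22.58
eef_pos: [513.1, -276.3, 67.2]
eef_rot: [-2.743, 0.002, -0.001]
wrist_force: [-0.6, -0.0, -2.2]
finger_gap: 7.1
finger_force: 35.0
```

Emit:
jog_arm(
  rows=[0,0,-0.2,0,0,0,1,0,0,-0.1,0,0,0,1,0,0,0,0,0,0,1],
)

```text
clock: 22.83
eef_pos: [513.3, -276.5, 64.8]
eef_rot: [-2.743, 0.001, -0.002]
wrist_force: [-0.8, 0.5, -2.8]
finger_gap: 6.6
finger_force: 35.0
```

Emit:
jog_arm(
  rows=[0,0,-0.1,0,0,0,1,0,0,-0.1,0,0,0,1,0,0,0,0,0,0,1],
)

```text
clock: 23.08
eef_pos: [513.3, -276.5, 62.8]
eef_rot: [-2.743, 0.001, -0.002]
wrist_force: [0.6, -0.4, -2.1]
finger_gap: 6.4
finger_force: 35.0
```

Emit:
jog_arm(
  rows=[0,0,-0.1,0,0,0,1,0,0,-0.1,0,0,0,1,0,0,0,0,0,0,1],
)

```text
clock: 23.33
eef_pos: [513.3, -276.6, 60.9]
eef_rot: [-2.743, 0.001, -0.002]
wrist_force: [-0.2, -0.6, -2.5]
finger_gap: 6.3
finger_force: 35.0
```

Emit:
jog_arm(
  rows=[0,0,-0.1,0,0,0,1,0,0,0,0,0,0,1],
)

```text
clock: 23.5
eef_pos: [513.4, -276.7, 60.7]
eef_rot: [-2.744, 0.0, -0.001]
wrist_force: [-2.6, -1.0, 5.6]
finger_gap: 6.5
finger_force: 34.9
```

Contact came at the expected height, so I'll release and retreat.

Emit:
jog_arm(
  rows=[0,0,0,0,0,0,0.95,0,0,0,0,0,0,0.9,0,0,0,0,0,0,0.85,0,0,0,0,0,0,0.8,0,0,0,0,0,0,0.8,0,-0.2,0.45,0,0,0,0.8,0,-0.4,0.9,0,0,0,0.8,0,-0.4,0.9,0,0,0,0.8,0,-0.4,0.9,0,0,0,0.8,0,-0.4,0.9,0,0,0,0.8,0,-0.4,0.9,0,0,0,0.8,0,0,3,0,0,0,0.6,0,0,3.5,0,0,0,0.5,0,0,3.5,0,0,0,0.5,-1,0,3.5,0,0,0,0.5,-2,1,3,0,0,0,0.5,-2,2,2,0,0,0,0.5,-2,3,0,0,0,0,0.5,-2,3,0,0,0,0,0.5,-2,3,0,0,0,0,0.5],
  newtons=10,
)

```text
clock: 25.17
eef_pos: [402.1, -177.5, 295.1]
eef_rot: [-2.744, 0.0, -0.002]
wrist_force: [0.8, 0.1, -0.2]
finger_gap: 47.2
finger_force: 0.0
```

Emit:
jog_arm(
  rows=[-1,3.5,0,0,0,0,0.5,0,3.5,0,0,0,0,0.5,0,3.5,0,0,0,0,0.5,0,3.5,0,0,0,0,0.5,0,3.5,0,0,0,0,0.5,0,3.5,0,0,0,0,0.5,0,3.5,0,0,0,0,0.5,0,3.5,0,0,0,0,0.5,0,3,0,0,0,0,0.5,0,2,0,0,0,0,0.5,0,0,0,0,0,0,0.5,0,0,0,0,0,0,0.5],
)

```text
clock: 26.17
eef_pos: [393.0, 151.9, 295.0]
eef_rot: [-2.744, 0.0, 0.001]
wrist_force: [0.3, 0.3, -0.4]
finger_gap: 47.2
finger_force: 0.0
```

```bash
python3 - <<'E'
from h import *
from scipy.optimize import least_squares
Ws=[]
for i in range(3): im,d,W=cloud("scene");Ws.append(W)
W=np.median(Ws,0);s=manip.read_state();print(s["clock"],s["eef_pos"],s["wrist_force"])
cv2.imwrite("pics/s8.png",cv2.resize(im[190:330,240:400],None,fx=4.5,fy=4.2,interpolation=cv2.INTER_CUBIC))
c=np.array([514,-237.]);r=np.hypot(W[...,0]-c[0],W[...,1]-c[1])
for n,lo,hi,z,R in(("small",34,54,72,44),("med",72,97,82,85),("large",108,132,84,121)):
    Q=W[(r>lo)&(r<hi)&(abs(W[...,2]-z)<7)]
    f=least_squares(lambda p:np.hypot(Q[:,0]-p[0],Q[:,1]-p[1])-p[2],[*c,R],loss="soft_l1")
    A=np.c_[Q[:,:2]-f.x[:2],np.ones(len(Q))];print(n,len(Q),f.x.round(1),np.linalg.lstsq(A,Q[:,2],rcond=None)[0].round(3))
F=W[r<15];A=np.c_[F[:,:2]-c,np.ones(len(F))];print("small floor",len(F),np.linalg.lstsq(A,F[:,2],rcond=None)[0].round(3))
E
```

```text
26.3167 [393.4618268  150.67255341 294.68111252] [-0.32220594 -0.52072447 -0.21434769]
small 193 [ 515.  -238.7   42. ] [-1.9000e-02 -2.0000e-03  7.1587e+01]
med 396 [ 515.5 -238.8   82.6] [-6.0000e-03 -7.0000e-03  8.1611e+01]
large 629 [ 513.3 -236.1  118.7] [-6.0000e-03 -3.0000e-03  8.3498e+01]
small floor 62 [  -2.023    1.814 -308.691]
```

View pics/s8.png

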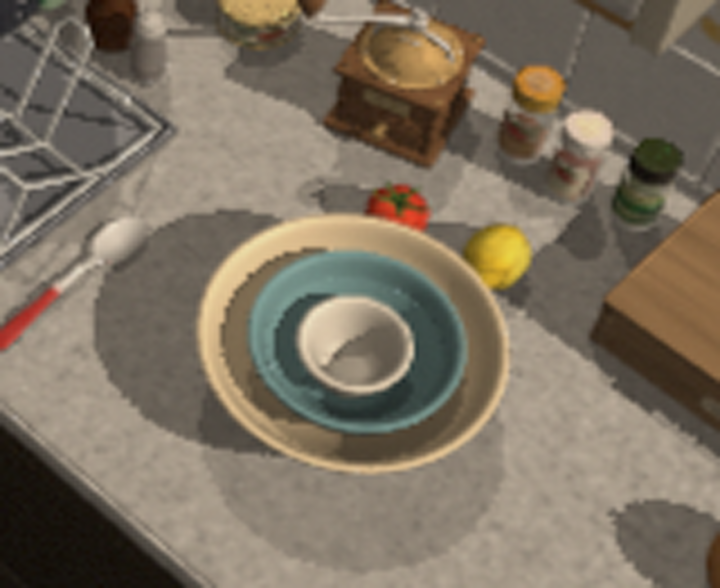

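The picture shows all three bowls nested, centred and level: small at crop (356,345), medium at (358,342), large at (354,342). The small rim measures 10 mm below the medium's, as the text says it should, and the bystanders in view have not moved.

```bash
python3 -c "
from cell import manip
print(manip.sign_off())"
```

```text
the job is handed in; nothing more can be done
None
```

The medium bowl is seated in the large one and the small bowl in the medium, all level and within about 4 mm of centre; no bystander was seen to move, and I handed the job in at about 26 s (no verdict was returned).

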